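Run the variac down and hold the test guard's gate ajar

ROBOT

A 7-joint arm with a two-finger parallel gripper is mounted at the origin on the work surface. World frame = base frame: x ahead of the robot, y to its left, z up, the work surface at z = 0. Lengths are in m, angles in rad, forces in N, time in s.
With the tool pointing down it reaches from about 0.375 to 0.925 m from the base axis. Payload 3.1 kg.
Tool frame: the origin (TCP) lies midway between the tips of the shut fingers; the grasp point (between the pads) lies 19 mm behind it; y points along the fingers, x is the direction in which the jaws open and shut, and the axes are right-handed (so a half turn about y gives the same grasp; the last joint's range is limited). The gripper opens to 85 mm and grips with 20 to 120 N. Pads are 22 mm wide; open, the fingers measure 114 mm over their backs; the gripper's body (76 mm by 85 mm) begins 54 mm behind the grasp point. The pads swing forward as they close: fully open they stand 13 mm farther back than shut.
Start: joints at [1.198, 0.383, 0.044, 1.598, -0.018, 1.161, -0.05], TCP at [0.176, -0.626, 0.231] pointing down, gripper open.
Joint ranges: [-2.61, 2.61], [-0.41, 2.15], [-1.48, 1.57], [0, 2.5], [-1.57, 4.71], [0.05, 1.97], [-2.85, 2.85]. Speed limits (rad/s): [2.79, 2.79, 3.14, 3.14, 3.14, 3.14, 3.14].

INTERFACE

Orientations are given as a unit quaternion [w, x, y, z].
In Python, from plant import env gives the robot as it stands.
- The arm moves only by the tool move_arm, never from a script. Its argument "increments" is one flat list of numbers, 6 for each row, row after row: the shift along the tool's x, y, z in m, then the turn, a rotation vector about the tool's x, y, z in degrees. A call has exactly 5 rows; each row shifts and turns the commanded pose from where the row before left it, along the tool's axes as they then stand; what a row does not reach is not made up. A row lasts 1/12 s, in which the tool goes at most 41.7 mm and 7.16 degrees, less where a joint would pass 70% of its speed; a pose out of reach is approached as far as the arm can. A call is refused whole if a number of a shift passes 0.0417 or a number of a turn 7.16, either way. A call with a gripper value outside its range is refused whole. "gripper" is the finger opening in m, from 0 to 0.0854, set as the call begins (left out, the last holds). The fingers move at their own pace and stop on an object; "newtons" is the grip in N (left out, the last holds). Time passes only in rows, so rows that do not move let the fingers close, or fill a call up. It gives the time, the measured TCP pose, the force and the opening at its end, in the units of the state.
- env.read_state(): the state, without advancing time (a new reading comes with each control period).
- env.grab_frame(name): name is "scene" or "side" or "wrist"; returns a dict with "img" (480x640x3 uint8, red, green, blue), "z_map" (480x640 float32, m along the optical axis (not along the pixel's ray), 0 where there is no reading), "mtx" (3x3 intrinsics, pixels), "world_from_camera" (4x4, takes a point from camera to world coordinates); the wrist camera has in their place "T_tool_cam" (4x4, takes a point from camera to tool coordinates, whose origin is the TCP and whose axes are the tool frame's). Camera axes: x right, y up, looking along -z (the intrinsics and any distortion apply to the point x, -y, -z); pixel columns grow to the right and rows downward; lengths in m; the calibration is good to about 2 mm. A picture is of the moment at which its call begins: read the wrist's pose just before it.
- env.job_done(): hands the job in, once; it reports no verdict.
The state is a dict: "t": time; "q": joint angles; "qd": joint speeds; "joint_efforts": joint torques, N m; "tool_pos": TCP position; "ee_rot": TCP orientation; "ft_force": force on the tool from outside, world axes, zero at the start; "moment": the same for the moment, N m; "finger_gap": finger opening in m.
Only numpy, scipy, OpenCV 4.12 (cv2) and the standard library are available. Lean on these libraries where they do the work, as an engineer would, in place of code of your own. Each camera call takes 0.05 s, during which the arm holds its last target.

TASK

Turn the variable transformer's knob down to the one long mark on its dial. Then take the upright knob of the bolt on the test guard's gate, lift the drooping bolt over the keeper's bent-up lip while you draw it back clear of the keeper, without forcing it against the keeper, and pull the gate ajar towards you by a hand's breadth, about 100 mm at its free edge. The gate springs shut, so finish while still holding it there, steady, for me to reach in with a probe; leave the other things on the bench where they are.

Things in the scene. Friction and masses are not known exactly. Their poses are not given: they have to be found in the camera images.
- variac (a joint): angle (rad) of the variable transformer's knob from the zero stop of its dial, growing clockwise seen from above (voltage up); range 0 to 5.6. The dial has 15 white ticks 0.4 rad apart, from 0 (a dot beside it) to 5.6; the one long, broad tick, the third (second after zero), is at 0.80. The knob turns stiffly (0.06 N m) and stays where it is left. It starts above the long mark, 1.5 to 2.2; turning it down is counter-clockwise seen from above.
- variac_grip (a point): on the vertical axis of the variac's knob, in the upper half of its grip. The grip is a round black fluted cylinder, 46 mm across and 34 mm tall, reaching from 22 mm below to 12 mm above this point; a skirt 62 mm across lies just under it, with its top 22 mm below this point, and the dial plate 31 mm below this point. A white line on the knob's top and skirt is its pointer. The case is a grey round drum 140 mm across, 105 mm tall, fixed on the bench.
- gate (a joint): opening angle (rad) of the gate about its upright hinge at the gate's right end as seen by the robot; 0 shut, growing as the free (left) edge swings towards the robot, counter-clockwise seen from above. The free edge stands 340 mm from the hinge, so 0.29 is 100 mm ajar. A spring closes it with 0.5 N m when shut and 0.65 N m at 0.3 rad (about 2.5 N at the bolt's knob).
- gate_hinge (a point): on the gate's upright hinge axis, 228 mm above the bench, fixed to the guard (does not turn with the gate). Its y axis points along the shut gate from the hinge to the free edge; its x axis points away from the robot, into the guard.
- gate_leaf: the gate: an aluminium frame 336 mm wide with a clear panel, 25 to 195 mm above the bench, 20 mm thick, carrying the bolt on its robot side; origin on the hinge axis at the bench's level, y axis along the gate to its free edge, x axis through its thickness away from the robot when shut. It is the front of a fixed, open-topped guard 195 mm tall and about 400 mm wide.
- bolt_knob (a point): centre of the steel bolt's upright knob, a cylinder 22 mm across and 30 mm tall standing on a thin stem. Bolt shut, it lies about 295 mm from the hinge along the gate, 22 mm in front of the gate's mid-plane and 228 mm above the bench, so that its underside is 18 mm above the gate's top edge and free all round. It moves with the bolt.
- bolt (a joint): how far the bolt has been drawn back (m) from fully shut, along the gate towards the hinge (to the robot's right); range 0 to 0.052. It starts at 0 to 0.004. With the bolt lying down it stops against the keeper's lip at about 0.006; the nose is clear of the keeper beyond 0.023. It stays where it is left (1.5 N friction, plus some drag).
- bolt_lift (a joint): height (m) by which the bolt, with its knob, is raised in its two worn, too tall guides; 0 lying sagged in their bottoms, 0.013 at the top of their play. It rises straight up, staying level. The keeper's lip stands 6 mm up into the bolt's notch, so the bolt must be raised 7 mm or more until drawn 0.023; raise it 8 to 12 mm. It weighs 0.28 to 0.44 kg and falls again when let go.
- bolt_nose (a point): tip of the bolt, on its axis: a 14 mm square steel bar with a 7 mm deep, 12 mm long notch in its underside that begins 14 mm behind the tip; the keeper's lip stands in that notch.
- keeper_lip (a point): middle of the top edge of the keeper's bent-up lip, a 3 mm steel plate across the bolt's path, at the gate side of the fixed keeper loop (20 mm deep along the bolt) on the guard's left front post; 171 mm above the bench, 353 mm from the hinge axis along the shut gate and 22 mm in front of the gate's mid-plane (which holds the hinge axis).
- keeper: the bent steel keeper, a loop 50 mm tall and 20 mm deep along the bolt, fixed on the guard's left front post, round the bolt's nose; its origin is that of the guard (the gate's hinge axis, at the bench's level). It bends further if the bolt is forced against it with over 40 N.
- screwdriver: loose screwdriver lying on the bench, to be left alone
- multimeter: loose yellow hand multimeter, 150 x 76 x 35 mm, lying on the bench, to be left alone
- tweezers: loose steel tweezers, 130 mm long, to be left alone
- spanner: loose spanner, 150 mm long, to be left alone
- solder_spool: loose grey spool, 60 mm across, 56 mm tall, to be left alone
- driver_board: loose green circuit board, 110 x 85 mm, 20 mm tall, to be left alone
- parts_tray: loose small divided tray, 120 x 90 x 40 mm, left of the guard, to be left alone
Mind the look-alikes: they are no part of the job. Leave any blue or orange look-alike of the part that bears variac alone.

How it is judged:
On the way, in this order (a step that is already met when the one before it is completed fails the run):
1. the variac's pointer is brought down to the long mark, within 0.13 rad (value of joint variac between 0.67 and 0.93 rad), for 0.3 s.
2. the bolt is lifted, its nose up off the keeper's lip (value of joint bolt_lift above 0.005 m), for 0.05 s.
3. the bolt is drawn back clear of the keeper, 26 mm or more (value of joint bolt above 0.026 m), for 0.1 s.
At the end, for the whole second after the job is handed in: The gate is ajar 0.19 to 0.40 rad (65 to 135 mm at its free edge) and still; the fingers hold it against its spring, pressing on the gate or its bolt with over 1 N; the bolt is drawn 25 mm or more; the variac's pointer is within 0.13 rad of the long mark (0.67 to 0.93) (all of step 1 and value of joint gate between 0.19 and 0.4 rad and velocity of joint gate between -0.06 and 0.06 rad/s and value of joint bolt above 0.025 m and contact force between the fingers and gate_leaf above 1 N); the arm keeps its last pose, push and grip.
It fails at once if the bolt is forced against the keeper with over 40 N (contact force between gate_leaf and keeper above 40 N).
It fails at once if a loose thing on the bench is pushed more than 30 mm (distance of any of screwdriver, multimeter, tweezers, spanner, solder_spool, driver_board, parts_tray from where it was at the start of the episode above 0.03 m).
It also fails if it takes over 54 s, if anything falls off the work surface, if the arm or the gripper's body presses on something with over 40 N, if the wrist force passes 120 N, or if a joint passes its speed limit or range.

## Working session

There is one attempt and no reset: what is moved stays moved. The work goes in short steps, Python scripts to look and compute and a tool call to move; the robot and the scene stay as the last step left them, time stands still between calls to the robot, and variables do not carry over. Pictures are saved under pics/ and viewed, and the job is handed in when it is done.

Besides the shell and the picture viewer there is one more tool, called after "Request:" by a JSON object that holds its "fn" and its "kwargs". move_arm: Moves the arm, as the interface text tells. Its arguments: {"type":"object","properties":{"increments":{"type":"array"},"gripper":{"type":"number"},"newtons":{"type":"number"}},"required":["increments"]}

```bash
mkdir -p pics; ls; python3 - <<'E'
from plant import env
import cv2,pickle
s=env.read_state();print({k:s[k] for k in('t','tool_pos','ee_rot','ft_force','finger_gap')})
for n in('scene','side','wrist'):
    f=env.grab_frame(n);pickle.dump((env.read_state(),f),open(f'{n}0.pkl','wb'));cv2.imwrite(f'pics/{n}0.png',f['img'][:,:,::-1])
    print(n,f['mtx'].tolist(),[f[k].round(3).tolist() for k in f if k.startswith(('world','T_'))],f.keys())
E
```

```text
pics
{'t': 0.0, 'tool_pos': array([ 0.17612118, -0.6246922 ,  0.22986314]), 'ee_rot': array([ 0.56432063, -0.56327188,  0.4275577 , -0.4259829 ]), 'ft_force': array([0.3412591 , 0.29194255, 0.55507297]), 'finger_gap': 0.08524740261143343}
scene [[580.8923907234961, 0.0, 316.78026460789056], [0.0, 580.8923907234961, 232.80915888592725], [0.0, 0.0, 1.0]] [[[0.86, -0.369, 0.353, 1.024], [0.51, 0.6, -0.616, -1.101], [0.016, 0.709, 0.705, 1.356], [0.0, 0.0, 0.0, 1.0]]] dict_keys(['img', 'z_map', 'mtx', 'world_from_camera'])
side [[504.34713207366457, 0.0, 321.3662453066003], [0.0, 504.34713207366457, 235.41720215150823], [0.0, 0.0, 1.0]] [[[-0.687, 0.496, -0.531, -0.254], [-0.727, -0.46, 0.51, 0.611], [0.009, 0.736, 0.677, 1.021], [0.0, 0.0, 0.0, 1.0]]] dict_keys(['img', 'z_map', 'mtx', 'world_from_camera'])
wrist [[420.24837719015824, 0.0, 317.236531321575], [0.0, 420.24837719015824, 239.07624041151348], [0.0, 0.0, 1.0]] [[[1.0, -0.0, 0.0, 0.0], [0.0, 0.327, -0.945, -0.143], [0.0, 0.945, 0.327, 0.084], [0.0, 0.0, 0.0, 1.0]]] dict_keys(['img', 'z_map', 'mtx', 'T_tool_cam'])
```

View pics/scene0.png

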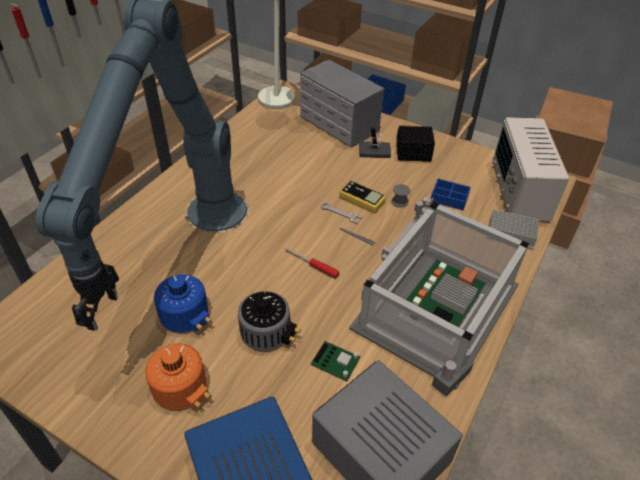

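View pics/side0.png

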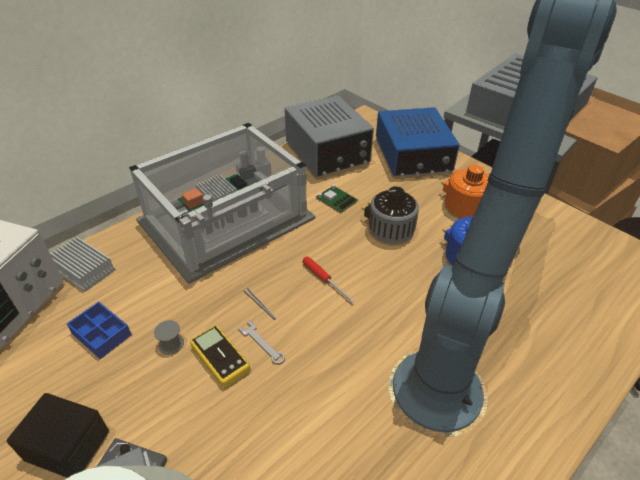

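View pics/wrist0.png

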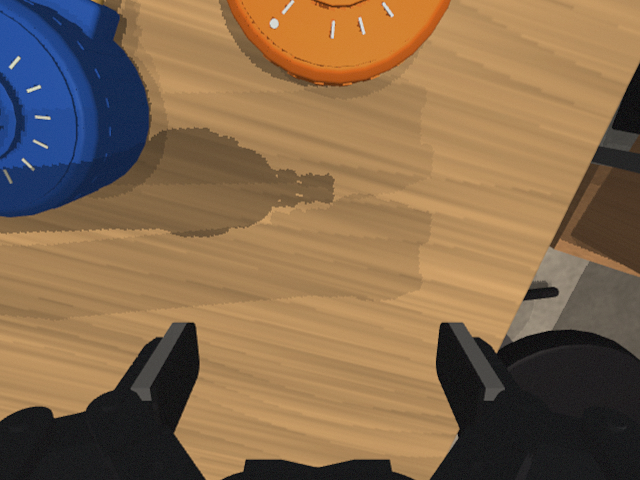

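The scene view shows the grey variac at about (265,318) px, with the blue and orange look-alikes at (182,303) and (175,375). The guard's gate, facing the robot, runs from about (372,300) to (430,210). Next I'll zoom in on these.

```bash
cat > h.py <<'E'
import numpy as np,cv2,pickle
from scipy.spatial.transform import Rotation as R
def load(n): return pickle.load(open(n+'.pkl','rb'))
def Rq(q): return R.from_quat([q[1],q[2],q[3],q[0]])
def wfc(s,f):
    if 'world_from_camera' in f: return f['world_from_camera']
    T=np.eye(4);T[:3,:3]=Rq(s['ee_rot']).as_matrix();T[:3,3]=s['tool_pos'];return T@f['T_tool_cam']
def ray(s,f,u,v):
    T=wfc(s,f);K=f['mtx'];d=np.array([(u-K[0,2])/K[0,0],-(v-K[1,2])/K[1,1],-1]);return T[:3,3],T[:3,:3]@d
def plane(s,f,u,v,z):
    o,d=ray(s,f,u,v);return o+d*(z-o[2])/d[2]
def cloud(s,f):
    T=wfc(s,f);K=f['mtx'];v,u=np.mgrid[:480,:640];z=f['z_map']
    P=np.stack([(u-K[0,2])/K[0,0]*z,-(v-K[1,2])/K[1,1]*z,-z],-1);W=P@T[:3,:3].T+T[:3,3];W[z==0]=np.nan;return W
def proj(s,f,p):
    T=np.linalg.inv(wfc(s,f));c=T[:3,:3]@p+T[:3,3];K=f['mtx'];return K[0,0]*c[0]/-c[2]+K[0,2],K[1,1]*-c[1]/-c[2]+K[1,2]
def crop(f,x,y,w,h,k,name): cv2.imwrite(name,cv2.resize(np.ascontiguousarray(f['img'][y:y+h,x:x+w,::-1]),None,fx=k,fy=k,interpolation=cv2.INTER_CUBIC))
def grab(n,name):
    from plant import env
    s=env.read_state();f=env.grab_frame(n);pickle.dump((s,f),open(name+'.pkl','wb'));cv2.imwrite(f'pics/{name}.png',f['img'][:,:,::-1]);return s,f
E
python3 - <<'E'
from h import *
s,f=load('scene0');g=load('side0')
crop(f,225,280,90,80,8,'pics/sv.png');crop(f,345,190,190,150,4,'pics/sg.png')
crop(g[1],355,175,80,75,8,'pics/dv.png');crop(g[1],120,120,200,150,4,'pics/dg.png')
for nm,(S,F) in(('scene',(s,f)),('side',g)):
    W=cloud(S,F)
    # variac: top region
    for zlo,zhi in((.118,.128),(.14,.16),(.098,.112)):
        m=(W[...,2]>zlo)&(W[...,2]<zhi)&(np.abs(W[...,0]-.5)<.6)
        n,l,st,c=cv2.connectedComponentsWithStats(m.astype(np.uint8))
        for i in range(1,n):
            if st[i,4]>25: 
                P=W[l==i];print(nm,zlo,st[i].tolist(),P.mean(0).round(3),P.min(0).round(3),P.max(0).round(3))
E
```

```text
scene 0.118 [561, 0, 29, 11, 70] [0.683 2.075 0.123] [0.612 2.047 0.118] [0.755 2.101 0.128]
scene 0.118 [602, 9, 14, 7, 36] [0.851 2.076 0.123] [0.819 2.053 0.119] [0.879 2.093 0.128]
scene 0.118 [617, 12, 15, 8, 41] [0.92  2.074 0.123] [0.884 2.048 0.118] [0.955 2.092 0.128]
scene 0.118 [300, 89, 26, 17, 77] [0.003 0.617 0.123] [-0.066  0.589  0.118] [0.074 0.648 0.128]
scene 0.118 [325, 105, 30, 18, 78] [0.154 0.574 0.123] [0.075 0.553 0.118] [0.223 0.6   0.128]
scene 0.118 [367, 105, 15, 9, 32] [0.25  0.673 0.123] [0.237 0.638 0.119] [0.263 0.714 0.128]
scene 0.118 [504, 152, 7, 15, 26] [0.785 0.634 0.123] [0.764 0.598 0.118] [0.807 0.67  0.128]
scene 0.118 [212, 185, 20, 11, 44] [ 0.05  -0.019  0.123] [ 0.029 -0.051  0.118] [0.061 0.026 0.128]
scene 0.118 [515, 185, 8, 11, 28] [0.869 0.49  0.124] [0.851 0.475 0.118] [0.885 0.519 0.128]
scene 0.118 [195, 188, 19, 10, 44] [ 0.004 -0.058  0.122] [-0.041 -0.067  0.118] [ 0.035 -0.049  0.128]
scene 0.118 [524, 193, 38, 5, 93] [0.941 0.512 0.123] [0.889 0.478 0.118] [0.996 0.545 0.128]
scene 0.118 [430, 223, 26, 11, 60] [0.723 0.197 0
[... 8440 characters left out ...]
688 0.183 0.112]
side 0.098 [371, 190, 48, 31, 796] [ 0.412 -0.316  0.104] [ 0.354 -0.396  0.098] [ 0.49  -0.261  0.112]
side 0.098 [137, 193, 43, 46, 112] [0.846 0.194 0.105] [0.717 0.185 0.098] [0.97  0.204 0.112]
side 0.098 [452, 217, 20, 28, 307] [ 0.227 -0.379  0.104] [ 0.194 -0.44   0.098] [ 0.255 -0.331  0.112]
side 0.098 [181, 242, 13, 8, 47] [0.674 0.205 0.105] [0.67  0.19  0.098] [0.693 0.216 0.112]
side 0.098 [0, 256, 52, 55, 352] [0.829 0.561 0.105] [0.786 0.481 0.098] [0.878 0.636 0.112]
side 0.098 [416, 356, 56, 35, 217] [-0.021  0.045  0.105] [-0.062 -0.008  0.098] [0.051 0.064 0.112]
side 0.098 [120, 444, 10, 10, 76] [0.292 0.582 0.104] [0.284 0.573 0.099] [0.301 0.59  0.11 ]
```

View pics/sv.png

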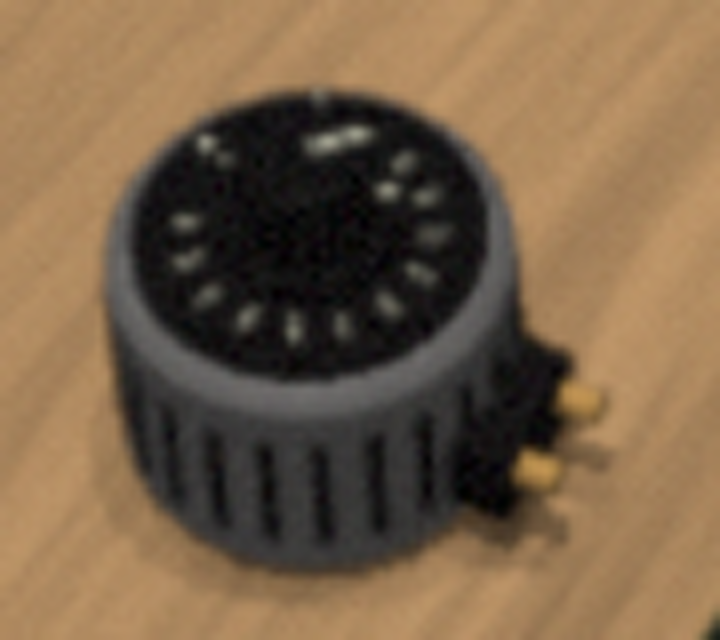

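View pics/sg.png

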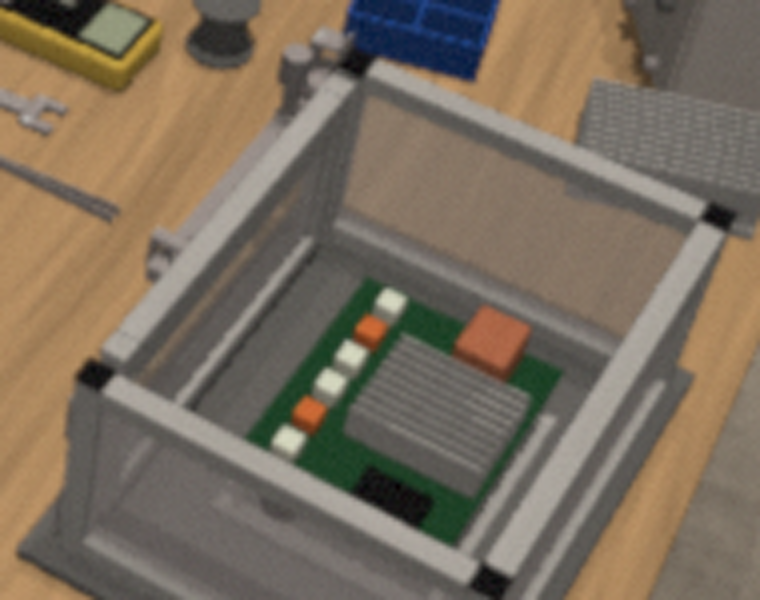

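View pics/dv.png

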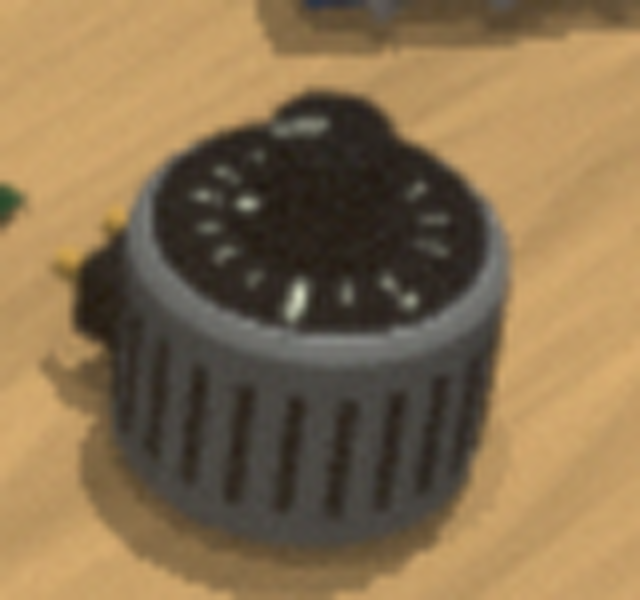

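View pics/dg.png

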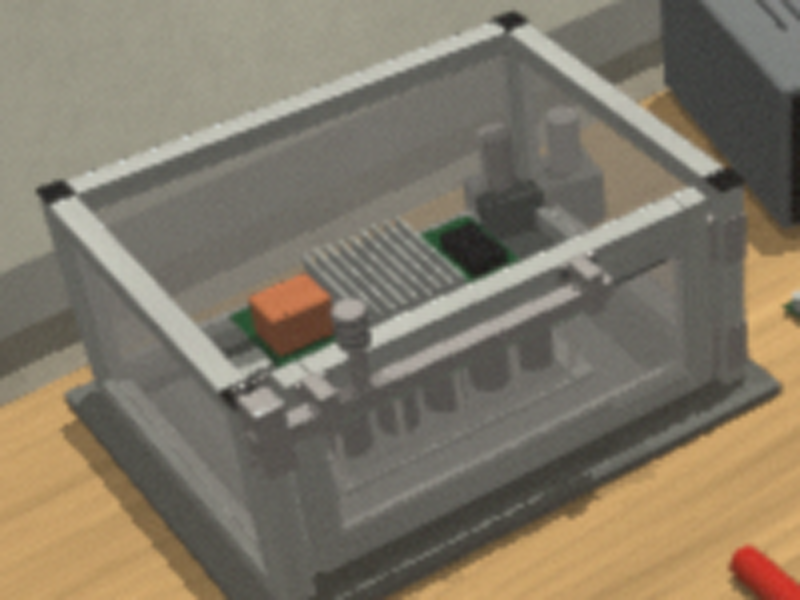

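The side crop (8x) shows the long tick at (297,300) and the zero tick with its dot at (388,285)/(405,300). The pointer shows on the skirt at (245,203) and on the knob top at (300,125). I'll cast these to the known heights.

```bash
python3 - <<'E'
from h import *
from scipy.optimize import least_squares
sc=load('scene0');sd=load('side0')
W=cloud(*sc)
# heights
for (S,F),n in((sc,'scene'),(sd,'side')):
    W=cloud(S,F);m=(np.hypot(W[...,0]-.423,W[...,1]+.333)<.068)&(W[...,2]>.09);z=W[m][:,2];h=np.histogram(z,bins=np.arange(.09,.17,.003));print(n,list(zip(h[1].round(3),h[0])))
zp=.108
side=[(388,285),(345,292),(297,300),(255,278),(222,255),(208,228),(203,195),(225,172),(257,155),(417,190),(435,218),(430,247)]
scene=[(225,158),(185,222),(188,260),(208,295),(247,320),(294,330),(343,326),(390,306),(422,272),(435,235),(427,197),(404,160)]
PS=np.array([plane(*sd,355+u/8,175+v/8,zp)[:2] for u,v in side]);PC=np.array([plane(*sc,225+u/8,280+v/8,zp)[:2] for u,v in scene])
for P,n in((PS,'side'),(PC,'scene')):
    r=least_squares(lambda p:np.hypot(*(P-p[:2]).T)-p[2],[.42,-.33,.05]);c=r.x;print(n,c.round(4),(r.fun*1000).round(1));print(np.degrees(np.arctan2(*(P-c[:2]).T[::-1])).round(1))
    if n=='side': a=[plane(*sd,355+245/8,175+203/8,zp+.009),plane(*sd,355+275/8,175+130/8,zp+.043),plane(*sd,355+325/8,175+122/8,zp+.043)]
    else: a=[plane(*sc,225+388/8,280+190/8,zp+.009),plane(*sc,225+305/8,280+145/8,zp+.043),plane(*sc,225+370/8,280+130/8,zp+.043)]
    for q in a:
        d=q[:2]-c[:2];print(' ptr',q.round(4),np.hypot(*d).round(4),np.degrees(np.arctan2(d[1],d[0])).round(1))
# bolt knob
for (S,F),n in((sc,'scene'),(sd,'side')):
    W=cloud(S,F);m=(W[...,2]>.205)&(W[...,0]>.58)&(W[...,0]<.72)&(abs(W[...,1])<.25);v,u=np.nonzero(m);P=W[m];print(n,len(P),P.mean(0).round(4),P.min(0).round(4),P.max(0).round(4),u.min(),u.max(),v.min(),v.max())
    m=(W[...,2]>.185)&(W[...,2]<.203)&(W[...,0]>.6)&(W[...,0]<.72)&(W[...,1]>-.19)&(W[...,1]<.23);P=W[m]
    for y in np.arange(-.19,.23,.03):
        q=P[abs(P[:,1]-y)<.015]
        if len(q): print(y.round(2),len(q),np.median(q,0).round(4),q[:,0].min().round(4),q[:,0].max().round(4))
E
```

```text
scene [(np.float64(0.09), np.int64(3)), (np.float64(0.093), np.int64(6)), (np.float64(0.096), np.int64(25)), (np.float64(0.099), np.int64(54)), (np.float64(0.102), np.int64(196)), (np.float64(0.105), np.int64(372)), (np.float64(0.108), np.int64(356)), (np.float64(0.111), np.int64(140)), (np.float64(0.114), np.int64(62)), (np.float64(0.117), np.int64(45)), (np.float64(0.12), np.int64(26)), (np.float64(0.123), np.int64(12)), (np.float64(0.126), np.int64(10)), (np.float64(0.129), np.int64(16)), (np.float64(0.132), np.int64(17)), (np.float64(0.135), np.int64(10)), (np.float64(0.138), np.int64(12)), (np.float64(0.141), np.int64(16)), (np.float64(0.144), np.int64(26)), (np.float64(0.147), np.int64(50)), (np.float64(0.15), np.int64(83)), (np.float64(0.153), np.int64(41)), (np.float64(0.156), np.int64(6)), (np.float64(0.159), np.int64(1)), (np.float64(0.162), np.int64(0)), (np.float64(0.165), np.int64(0))]
side [(np.float64(0.09), np.int64(6)), (np.float64(0.093), np.int64(14)), (np.float64(0.096), np.int64(38)), (np.float64(0.099), np.int64(116)), (np.float64(0.102), np.int64(306)), (np.flo
[... 2225 characters left out ...]
21
-0.19 59 [ 0.6788 -0.1801  0.1929] 0.6415 0.7185
-0.16 101 [ 0.6676 -0.168   0.1922] 0.6407 0.7189
-0.13 62 [ 0.6513 -0.1292  0.1918] 0.6438 0.6684
-0.1 63 [ 0.6544 -0.0986  0.1923] 0.644 0.6713
-0.07 67 [ 0.6561 -0.0681  0.1918] 0.6473 0.6713
-0.04 97 [ 0.6536 -0.037   0.1923] 0.626 0.6734
-0.01 67 [ 0.6609 -0.0101  0.1924] 0.652 0.6771
0.02 71 [0.6628 0.0187 0.1923] 0.6527 0.6792
0.05 75 [0.6657 0.0496 0.1925] 0.6544 0.6814
0.08 78 [0.6676 0.0803 0.1924] 0.659 0.6834
0.11 54 [0.6678 0.1053 0.1916] 0.6604 0.6845
0.14 82 [0.6696 0.1407 0.1926] 0.6484 0.689
0.17 114 [0.6701 0.1674 0.1926] 0.6416 0.6887
0.2 162 [0.6732 0.2056 0.1943] 0.6423 0.7197
0.23 4 [0.6482 0.2158 0.1902] 0.6426 0.6735
```

```bash
python3 - <<'E'
from h import *
s,f=load('wrist0');M=Rq(s['ee_rot']).as_matrix();print(M.round(3))
print('to variac, tool axes',(M.T@(np.array([.4225,-.331,.23])-s['tool_pos'])).round(4))
for nm in('scene0','side0'):
    S,F=load(nm);W=cloud(S,F);m=((W[...,2]>.212)&(W[...,0]>.58)&(W[...,0]<.72)&(abs(W[...,1])<.25)).astype(np.uint8)
    n,l,st,c=cv2.connectedComponentsWithStats(m)
    for i in range(1,n):
        P=W[l==i];print(nm,st[i].tolist(),P.mean(0).round(4),P.min(0).round(4),P.max(0).round(4))
E
```

```text
[[ 0.271 -0.001  0.962]
 [-0.962  0.002  0.271]
 [-0.002 -1.    -0.   ]]
to variac, tool axes [-0.216   0.0006  0.3169]
scene0 [429, 198, 4, 5, 6] [0.6697 0.1955 0.2137] [0.6686 0.1847 0.2123] [0.6708 0.2023 0.217 ]
scene0 [414, 201, 9, 12, 81] [0.6549 0.1285 0.2335] [0.6426 0.1175 0.2129] [0.665  0.1464 0.2469]
side0 [203, 195, 10, 14, 111] [0.6495 0.1379 0.2312] [0.6409 0.1253 0.2136] [0.6624 0.1472 0.2441]
```

Request:
{"fn": "move_arm", "kwargs": {"increments": [-0.0216,0,0.0317,0,0,0,-0.0216,0,0.0317,0,0,0,-0.0216,0,0.0317,0,0,0,-0.0216,0,0.0317,0,0,0,-0.0216,0,0.0317,0,0,0]}}

```text
t: 0.57
tool_pos: [0.3003, -0.4769, 0.2309]
ee_rot: [0.564, -0.564, 0.427, -0.427]
ft_force: [-0.5, -0.3, 0.0]
finger_gap: 0.0853
```

Request:
{"fn": "move_arm", "kwargs": {"increments": [-0.0216,0,0.0317,0,0,0,-0.0216,0,0.0317,0,0,0,-0.0216,0,0.0317,0,0,0,-0.0216,0,0.0317,0,0,0,-0.0216,0,0.0317,0,0,0]}}

```text
t: 0.98
tool_pos: [0.4235, -0.33, 0.2311]
ee_rot: [-0.564, 0.564, -0.427, 0.427]
ft_force: [-0.5, -0.7, -0.5]
finger_gap: 0.0853
```

```bash
python3 - <<'E'
from h import *
grab('wrist','w1') ; s,f=grab('wrist','w2');print(s['t'],s['tool_pos'],s['q'].round(3),Rq(s['ee_rot']).as_matrix().round(3).tolist())
E
```

```text
1.0333 [ 0.43079229 -0.32065604  0.23134993] [ 0.745  0.18  -0.197  1.862  0.031  1.102 -0.746] [[0.284, 0.005, 0.959], [-0.959, 0.006, 0.284], [-0.004, -1.0, 0.006]]
```

View pics/w2.png

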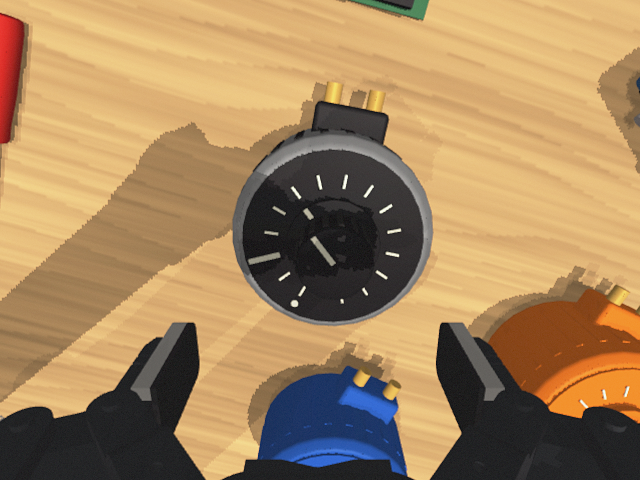

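The wrist view shows the grey variac with its dial centre near (338,232) px. The long tick is at (264,259), the zero dot at (294,303), and the pointer line runs from (333,264) to (305,212). I'll take a settled frame and measure the white marks.

```bash
python3 - <<'E'
from h import *
from scipy.optimize import least_squares
grab('wrist','w3');s,f=grab('wrist','w3');print(s['t'],s['tool_pos'].round(4),s['qd'].round(3))
im=f['img'];hsv=cv2.cvtColor(im,cv2.COLOR_RGB2HSV);m=((hsv[...,2]>120)&(hsv[...,1]<60)).astype(np.uint8);m[:130]=0;m[325:]=0;m[:,:235]=0;m[:,435:]=0
n,l,st,c=cv2.connectedComponentsWithStats(m)
zp=.1075;A=[]
for i in range(1,n):
    if st[i,4]<8: continue
    p=plane(s,f,*c[i],zp);A.append((c[i],st[i,4],p));print(c[i].round(1),st[i].tolist(),p.round(4))
pickle.dump(A,open('A.pkl','wb'))
E
```

```text
1.1333 [ 0.4259 -0.3273  0.2312] [ 0.046  0.004  0.088 -0.     0.039  0.005  0.012]
[351.  191.6] [240, 130, 186, 187, 3774] [ 0.4555 -0.3412  0.1075]
[336.3 170. ] [334, 163, 6, 15, 51] [ 0.4662 -0.328   0.1075]
[310.5 170.9] [308, 164, 6, 15, 53] [ 0.461  -0.3123  0.1075]
[360.4 179.5] [355, 173, 11, 14, 52] [ 0.4647 -0.3446  0.1075]
[286.9 181.5] [282, 175, 11, 14, 52] [ 0.4502 -0.2996  0.1075]
[377.9 197.5] [372, 193, 13, 10, 51] [ 0.4567 -0.3591  0.1075]
[270.2 199.8] [264, 196, 13, 9, 38] [ 0.4355 -0.2923  0.1075]
[299.1 202.4] [294, 197, 11, 12, 62] [ 0.4391 -0.3108  0.1075]
[386.5 220. ] [380, 218, 14, 5, 48] [ 0.4438 -0.3696  0.1075]
[262.7 222.6] [256, 221, 14, 4, 38] [ 0.4191 -0.2913  0.1075]
[313.3 238.7] [302, 225, 24, 29, 180] [ 0.4177 -0.3267  0.1075]
[384.6 243.6] [378, 241, 14, 6, 47] [ 0.4279 -0.3739  0.1075]
[255.8 248.4] [240, 243, 32, 12, 159] [ 0.4    -0.2912  0.1075]
[374.2 264.4] [369, 260, 12, 9, 39] [ 0.4115 -0.372   0.1075]
[276.3 266.3] [271, 262, 12, 10, 40] [ 0.3912 -0.3078  0.1075]
[294.1 281.7] [291, 277, 7, 10, 33] [ 0.3835 -0.3226  0.1075]
[356.8 280.7] [354, 276, 7, 10, 31] [ 0.3965 -0.3644  0.1075]
[334.4 290.5] [333, 288, 4, 6, 19] [ 0.3849 -0.3516  0.1075]
[286.6 293.9] [283, 291, 8, 7, 45] [ 0.3728 -0.3201  0.1075]
```

```bash
python3 - <<'E'
from h import *
from scipy.optimize import least_squares
A=pickle.load(open('A.pkl','rb'));s,f=load('w3');zp=.1075
P=np.array([p[:2] for c,a,p in A if 30<a<58 and not (abs(c[0]-286.6)<1 and c[1]>290)])
r=least_squares(lambda p:np.hypot(*(P-p[:2]).T)-p[2],[.42,-.33,.05]);c=r.x;print(c.round(4),(r.fun*1000).round(1))
an=lambda p:np.degrees(np.arctan2(p[1]-c[1],p[0]-c[0]))
print(sorted(np.round([an(p) for p in P],1)))
print('skirt ptr',an(plane(s,f,299.1,202.4,zp+.009)),'long',an(plane(s,f,255.8,248.4,zp)))
a,b=plane(s,f,303,226,zp+.043),plane(s,f,325,253,zp+.043);print(a,b,np.degrees(np.arctan2(*(a-b)[1::-1])))
E
```

```text
[ 0.4244 -0.3326  0.0418] [ 0.2  0.   0.2  0.1 -0.  -0.  -0.  -0.2 -0.4 -0.3 -0.4  0.4  0.5]
[np.float64(-131.3), np.float64(-108.2), np.float64(-85.3), np.float64(-62.3), np.float64(-39.4), np.float64(-16.6), np.float64(6.4), np.float64(29.0), np.float64(52.0), np.float64(74.6), np.float64(97.4), np.float64(143.3), np.float64(166.3)]
skirt ptr 52.33474452222308 long 120.55046559249796
[ 0.43755807 -0.31544443  0.1505    ] [ 0.42555654 -0.33185011  0.1505    ] 53.812747275052224
```

Request:
{"fn": "move_arm", "kwargs": {"increments": [0,0.018,0,0,0,0,0,0.018,0,0,0,0,0,0.018,0,0,0,0,0,0.016,0,0,0,0,0,0,0,0,0,0]}}

```text
t: 1.6
tool_pos: [0.4184, -0.332, 0.1574]
ee_rot: [-0.562, 0.563, -0.431, 0.425]
ft_force: [-1.2, -0.1, -1.0]
finger_gap: 0.0854
```

Request:
{"fn": "move_arm", "kwargs": {"increments": [0,0,0,0,0,0,0,0,0,0,0,0,0,0,0,0,0,0,0,0,0,0,0,0,0,0,0,0,0,0]}}

```text
t: 2.02
tool_pos: [0.4235, -0.3322, 0.1624]
ee_rot: [0.564, -0.564, 0.426, -0.428]
ft_force: [0.6, -0.3, 0.7]
finger_gap: 0.0854
```

```bash
python3 - <<'E'
from h import *
from plant import env
s=env.read_state();M=Rq(s['ee_rot']).as_matrix();print(s['tool_pos'],(M.T@(np.array([.424,-.3325,.124])-s['tool_pos'])).round(4),M.round(3).tolist())
E
```

```text
[ 0.42346396 -0.33220281  0.16237369] [0.0004 0.0384 0.0004] [[0.271, 0.002, 0.963], [-0.963, -0.001, 0.271], [0.002, -1.0, 0.001]]
```

Request:
{"fn": "move_arm", "kwargs": {"increments": [0,0.012,0,0,0,0,0,0.013,0,0,0,0,0,0.013,0,0,0,0,0,0,0,0,0,0,0,0,0,0,0,0]}}

```text
t: 2.43
tool_pos: [0.422, -0.331, 0.1221]
ee_rot: [0.564, -0.564, 0.428, -0.426]
ft_force: [0.4, 0.4, -0.7]
finger_gap: 0.0853
```

Request:
{"fn": "move_arm", "kwargs": {"increments": [0,0,0,0,0,0,0,0,0,0,0,0,0,0,0,0,0,0,0,0,0,0,0,0,0,0,0,0,0,0], "gripper": 0.03, "newtons": 40}}

```text
t: 2.85
tool_pos: [0.4237, -0.3329, 0.1246]
ee_rot: [-0.564, 0.564, -0.426, 0.428]
ft_force: [0.9, -0.5, 3.2]
finger_gap: 0.0444
```

Request:
{"fn": "move_arm", "kwargs": {"increments": [0,0,0,0,0,0,0,0,0,0,0,0,0,0,0,0,0,0,0,0,0,0,0,0,0,0,0,0,0,0]}}

```text
t: 3.27
tool_pos: [0.4237, -0.3328, 0.1245]
ee_rot: [-0.564, 0.564, -0.426, 0.428]
ft_force: [-0.7, -1.8, 5.8]
finger_gap: 0.0446
```

Request:
{"fn": "move_arm", "kwargs": {"increments": [0,0,0,0,-6.8,0,0,0,0,0,-6.8,0,0,0,0,0,-6.8,0,0,0,0,0,-6.8,0,0,0,0,0,-6.8,0]}}

```text
t: 3.68
tool_pos: [0.4242, -0.3335, 0.1245]
ee_rot: [-0.664, 0.665, -0.24, 0.243]
ft_force: [0.9, -3.4, 3.2]
finger_gap: 0.0448
```

Request:
{"fn": "move_arm", "kwargs": {"increments": [0,0,0,0,-6.8,0,0,0,0,0,-6.8,0,0,0,0,0,-6.8,0,0,0,0,0,-6.8,0,0,0,0,0,-6.8,0]}}

```text
t: 4.1
tool_pos: [0.425, -0.3339, 0.1246]
ee_rot: [-0.705, 0.707, -0.035, 0.039]
ft_force: [2.7, -3.9, 2.7]
finger_gap: 0.0449
```

Request:
{"fn": "move_arm", "kwargs": {"increments": [0,0,0,0,0,0,0,0,0,0,0,0,0,0,0,0,0,0,0,0,0,0,0,0,0,0,0,0,0,0]}}

```text
t: 4.52
tool_pos: [0.4249, -0.3339, 0.1246]
ee_rot: [-0.705, 0.707, -0.038, 0.042]
ft_force: [3.6, -4.3, 3.0]
finger_gap: 0.0448
```

```bash
python3 - <<'E'
from h import *
s,f=grab('side','s1');M=Rq(s['ee_rot']).as_matrix();print(s['t'],s['q'].round(2),M.round(3).tolist(),np.degrees(np.arctan2(M[1,0],M[0,0])),s['moment'])
crop(f,355,175,80,75,8,'pics/s1v.png')
E
```

```text
4.5167 [ 0.91  0.33 -0.37  1.94  0.15  0.89  0.35] [[0.994, 0.005, 0.112], [-0.112, -0.004, 0.994], [0.005, -1.0, -0.004]] -6.447702794761266 [-0.860374   -0.50204635  0.01266875]
```

View pics/s1v.png

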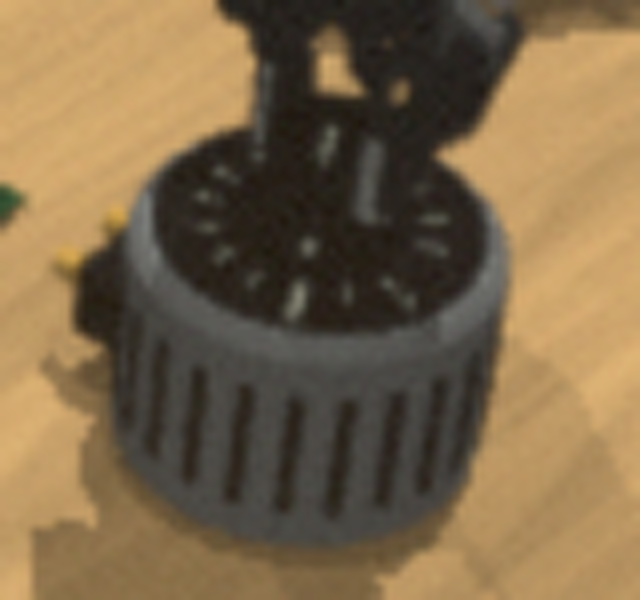

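The skirt pointer, at (309,247) in the crop, now points at the long tick at (297,300). I'll release, rise and check from above.

Request:
{"fn": "move_arm", "kwargs": {"increments": [0,0,0,0,0,0,0,0,0,0,0,0,0,0,0,0,0,0,0,0,0,0,0,0,0,0,0,0,0,0], "gripper": 0.085}}

```text
t: 4.98
tool_pos: [0.4222, -0.3308, 0.1226]
ee_rot: [0.707, -0.706, 0.039, -0.038]
ft_force: [-0.1, -0.3, 0.8]
finger_gap: 0.0852
```

Request:
{"fn": "move_arm", "kwargs": {"increments": [0,-0.02,0,0,0,0,0,-0.03,0,0,0,0,0,-0.03,0,0,0,0,0,-0.03,0,0,0,0,0,-0.01,0,0,0,0]}}

```text
t: 5.4
tool_pos: [0.4252, -0.3328, 0.2481]
ee_rot: [-0.704, 0.708, -0.036, 0.041]
ft_force: [0.4, -0.1, 0.2]
finger_gap: 0.0851
```

Request:
{"fn": "move_arm", "kwargs": {"increments": [0,0,0,0,0,0,0,0,0,0,0,0,0,0,0,0,0,0,0,0,0,0,0,0,0,0,0,0,0,0]}}

```text
t: 5.82
tool_pos: [0.4218, -0.3309, 0.2411]
ee_rot: [0.707, -0.705, 0.04, -0.037]
ft_force: [-0.2, -0.2, 0.5]
finger_gap: 0.0849
```

```bash
python3 - <<'E'
from h import *
s,f=grab('wrist','w4');print(s['t'],s['tool_pos'].round(4))
E
```

```text
5.8167 [ 0.4218 -0.3309  0.2411]
```

View pics/w4.png

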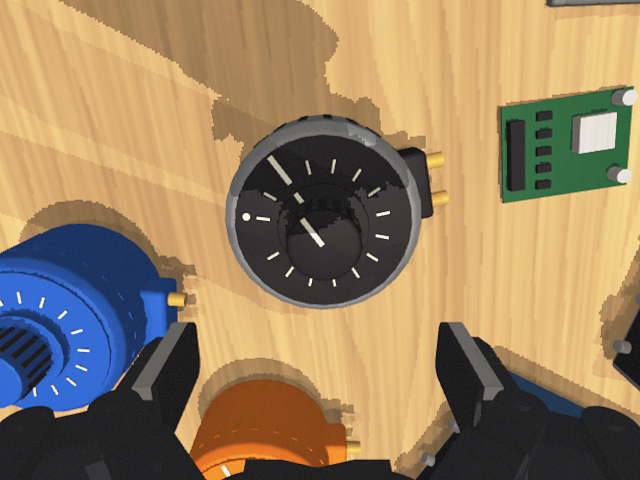

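The pointer, from (320,243) through (298,198), lines up with the long tick at (279,170). Next come a numeric check and the bolt knob's geometry.

```bash
python3 - <<'E'
from h import *
s,f=load('w4');c=[.424,-.3326]
# re-center with dial rim ticks: opposite ticks pairs avoided; use plane
an=lambda p:np.degrees(np.arctan2(p[1]-c[1],p[0]-c[0]))
print('skirt',an(plane(s,f,298.5,198,.1165)),'long',an(plane(s,f,279.5,170.5,.1075)),'zero',an(plane(s,f,263,219,.1075)))
a,b=plane(s,f,304,220,.1505),plane(s,f,322,244,.1505);print(a,b,np.degrees(np.arctan2(*(a-b)[1::-1])))
# knob of bolt by two-view triangulation: top-face & silhouette masks from z_map comps
L=[]
for nm in('scene0','side0'):
    S,F=load(nm);W=cloud(S,F);m=((W[...,2]>.212)&(W[...,0]>.58)&(W[...,0]<.72)&(W[...,1]<.17)&(W[...,1]>.05)).astype(np.uint8)
    n,l,st,cc=cv2.connectedComponentsWithStats(m);i=1+np.argmax(st[1:,4]);u,v=cc[i];L.append(ray(S,F,u,v));print(nm,u,v,plane(S,F,u,v,.228).round(4))
(o1,d1),(o2,d2)=L;A=np.stack([d1,-d2],1);t=np.linalg.lstsq(A,o2-o1,rcond=None)[0];p,q=o1+d1*t[0],o2+d2*t[1];print(p.round(4),q.round(4))
# gate direction from top-edge boundary
for nm in('scene0','side0'):
    S,F=load(nm);W=cloud(S,F);P=W[(W[...,2]>.188)&(W[...,2]<.2)&(W[...,0]>.645)&(W[...,0]<.7)&(abs(W[...,1])<.16)]
    print(nm,cv2.fitLine(P[:,:2].astype(np.float32),cv2.DIST_HUBER,0,.01,.01).ravel().round(4))
E
```

```text
skirt 118.71070522955019 long 119.94696336341765 zero 166.92976595023154
[ 0.41540351 -0.31486014  0.1505    ] [ 0.4242346  -0.33067724  0.1505    ] 119.17573817323871
scene0 418.1111111111111 206.01234567901236 [0.6531 0.1346 0.228 ]
side0 207.56756756756758 201.27927927927928 [0.6532 0.136  0.228 ]
[0.6529 0.1353 0.2274] [0.6535 0.1358 0.2277]
scene0 [0.0651 0.9979 0.6709 0.0628]
side0 [0.0648 0.9979 0.664  0.0082]
```

Request:
{"fn": "move_arm", "kwargs": {"increments": [0,-0.035,0,0,0,0,0,-0.035,0,0,0,0,0.0136,0,0.0376,0,0,0,0.0136,0,0.0376,0,0,0,0.0136,0,0.0376,0,0,0]}}

```text
t: 6.28
tool_pos: [0.4761, -0.2237, 0.3137]
ee_rot: [-0.706, 0.706, -0.039, 0.04]
ft_force: [1.0, -0.9, -0.4]
finger_gap: 0.0852
```

Request:
{"fn": "move_arm", "kwargs": {"increments": [0.0136,0,0.0376,0,0,0,0.0136,0,0.0376,0,0,0,0.0136,0,0.0376,0,0,0,0.0136,0,0.0376,0,0,0,0.0136,0,0.0376,0,0,0]}}

```text
t: 6.7
tool_pos: [0.564, -0.0429, 0.3126]
ee_rot: [-0.706, 0.706, -0.039, 0.038]
ft_force: [0.0, -0.0, -0.4]
finger_gap: 0.0849
```

Request:
{"fn": "move_arm", "kwargs": {"increments": [0.0136,0,0.0376,0,0,0,0.0136,0,0.0376,0,0,0,0.0136,0,0.0376,0,0,0,0.0136,0,0.0376,0,0,0,0.0136,0,0.0376,0,-2.6,0]}}

```text
t: 7.12
tool_pos: [0.6523, 0.1363, 0.3121]
ee_rot: [-0.707, 0.707, -0.023, 0.022]
ft_force: [0.7, 0.3, 1.2]
finger_gap: 0.0852
```

Request:
{"fn": "move_arm", "kwargs": {"increments": [0,0,0,0,0,0,0,0,0,0,0,0,0,0,0,0,0,0,0,0,0,0,0,0,0,0,0,0,0,0]}}

```text
t: 7.53
tool_pos: [0.652, 0.1322, 0.3131]
ee_rot: [-0.706, 0.707, -0.024, 0.024]
ft_force: [0.0, -0.9, -0.9]
finger_gap: 0.0848
```

```bash
python3 - <<'E'
from h import *
s,f=grab('wrist','w5');M=Rq(s['ee_rot']).as_matrix();print(s['t'],s['tool_pos'].round(4),M.round(3).tolist(),s['q'].round(2),s['qd'].round(3))
print((M.T@(np.array([.653,.1355,.211])-s['tool_pos'])).round(4), proj(s,f,np.array([.653,.1355,.228])))
E
```

```text
7.5333 [0.652  0.1322 0.3131] [[0.998, -0.0, 0.067], [-0.067, -0.002, 0.998], [0.0, -1.0, -0.002]] [ 0.23  0.44 -0.68  1.43  0.28  1.37 -0.53] [ 0.003 -0.005 -0.004 -0.004 -0.004 -0.     0.001]
[0.0007 0.1021 0.0035] (np.float64(318.65786490754596), np.float64(242.05759118511094))
```

View pics/w5.png

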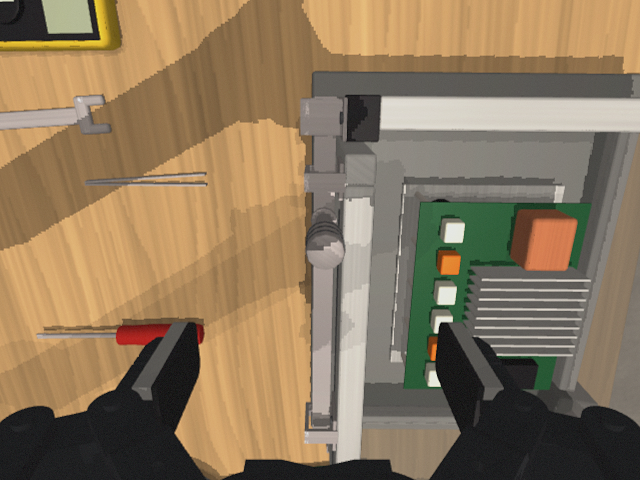

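The knob shows at (325,241), about 6 px right of the prediction, so it sits about 3.5 mm further along tool x. I'll correct for that and descend.

Request:
{"fn": "move_arm", "kwargs": {"increments": [0.0035,0,0.004,0,0,0,0,0.025,0,0,0,0,0,0.03,0,0,0,0,0,0.03,0,0,0,0,0,0.016,0,0,0,0]}}

```text
t: 8.0
tool_pos: [0.654, 0.1371, 0.2086]
ee_rot: [-0.706, 0.707, -0.024, 0.021]
ft_force: [-1.3, -0.1, -0.4]
finger_gap: 0.0851
```

Request:
{"fn": "move_arm", "kwargs": {"increments": [0,0,0,0,0,0,0,0,0,0,0,0,0,0,0,0,0,0,0,0,0,0,0,0,0,0,0,0,0,0]}}

```text
t: 8.42
tool_pos: [0.6569, 0.1393, 0.2147]
ee_rot: [0.707, -0.706, 0.021, -0.024]
ft_force: [0.3, -0.1, 0.1]
finger_gap: 0.0852
```

```bash
python3 - <<'E'
from h import *
s,f=grab('wrist','w6');print(s['t'],s['tool_pos'].round(4),s['ft_force'])
s,f=grab('side','s6');crop(f,140,120,160,130,5,'pics/s6c.png')
E
```

```text
8.4167 [0.6569 0.1393 0.2147] [ 0.30082408 -0.12541201  0.11858409]
```

View pics/w6.png

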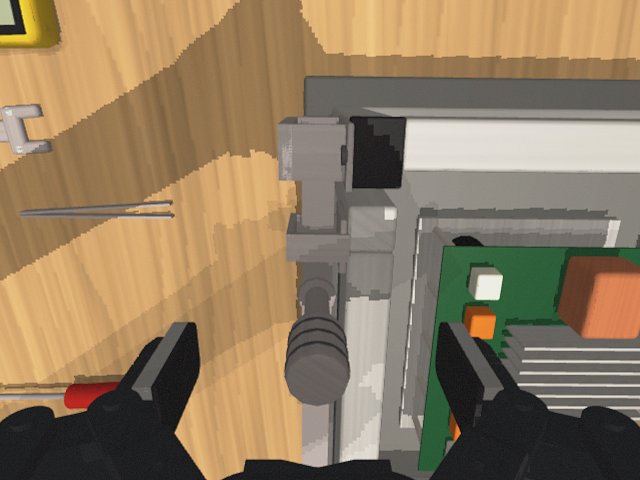

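View pics/s6c.png

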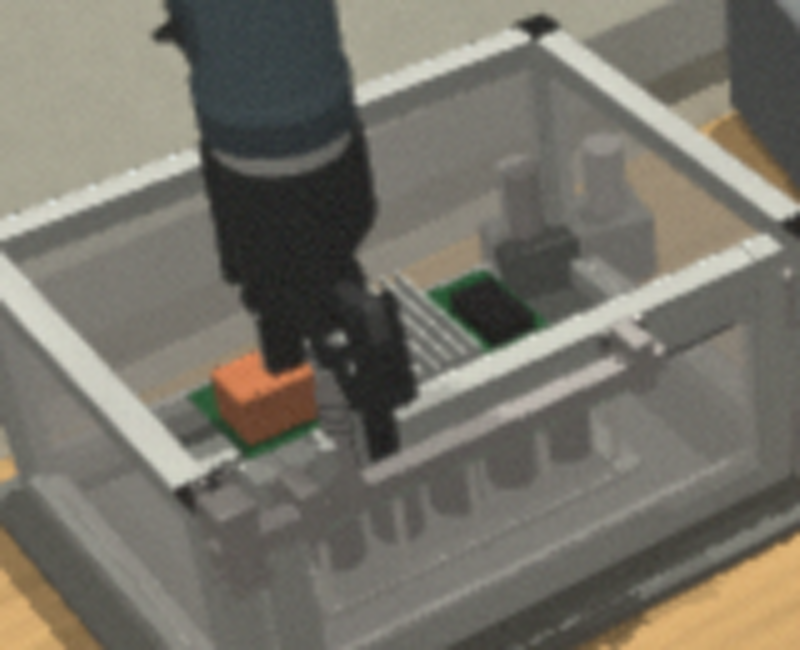

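The knob is centred between the fingers at (317,360) px. Closing on it now.

```bash
python3 - <<'E'
from h import *
s,f=load('w6');print(plane(s,f,317,376,.243))
E
```

```text
[0.65659489 0.13634717 0.243     ]
```

Request:
{"fn": "move_arm", "kwargs": {"increments": [0,0,0,0,0,0,0,0,0,0,0,0,0,0,0,0,0,0,0,0,0,0,0,0,0,0,0,0,0,0], "gripper": 0.01, "newtons": 60}}

```text
t: 8.93
tool_pos: [0.6555, 0.1387, 0.2122]
ee_rot: [-0.707, 0.707, -0.023, 0.022]
ft_force: [0.4, 0.7, 0.1]
finger_gap: 0.0252
```

Request:
{"fn": "move_arm", "kwargs": {"increments": [0,0,0,0,0,0,0,0,0,0,0,0,0,0,0,0,0,0,0,0,0,0,0,0,0,0,0,0,0,0]}}

```text
t: 9.35
tool_pos: [0.6561, 0.1387, 0.2125]
ee_rot: [0.707, -0.707, 0.022, -0.023]
ft_force: [1.9, 0.7, 0.2]
finger_gap: 0.0209
```

Request:
{"fn": "move_arm", "kwargs": {"increments": [0,-0.002,0,0,0,0,0,-0.002,0,0,0,0,0,-0.002,0,0,0,0,0,-0.002,0,0,0,0,0,-0.002,0,0,0,0]}}

```text
t: 9.77
tool_pos: [0.6552, 0.1383, 0.2217]
ee_rot: [-0.707, 0.707, -0.023, 0.022]
ft_force: [2.1, 0.0, -4.0]
finger_gap: 0.0205
```

Request:
{"fn": "move_arm", "kwargs": {"increments": [0,0,0,0,0,0,0,0,0,0,0,0,0,0,0,0,0,0,0,0,0,0,0,0,0,0,0,0,0,0]}}

```text
t: 10.18
tool_pos: [0.6554, 0.1385, 0.2222]
ee_rot: [-0.707, 0.707, -0.023, 0.022]
ft_force: [1.5, -0.9, -3.6]
finger_gap: 0.0202
```

```bash
python3 - <<'E'
from h import *
s,f=grab('wrist','w7');print(s['t'],s['tool_pos'].round(4),s['ft_force'],s['finger_gap'])
E
```

```text
10.1833 [0.6554 0.1385 0.2222] [ 1.54722231 -0.93334729 -3.61993482] 0.02016096613651774
```

View pics/w7.png

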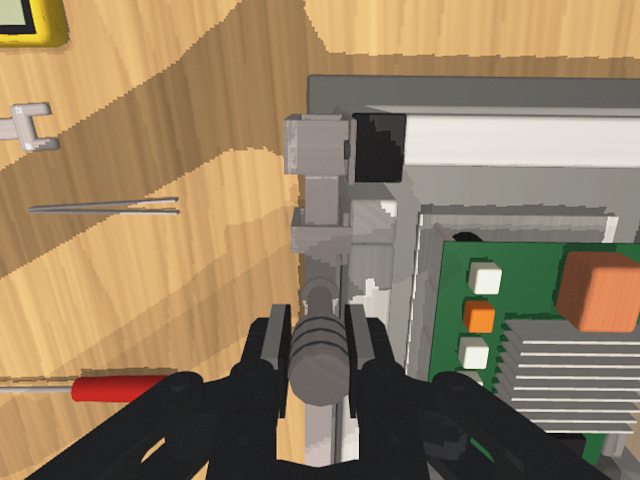

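The wrist carries 3.6 N, which is the bolt's weight, and the bolt is up about 9.7 mm. Next I draw it along −z of the tool, in two steps.

Request:
{"fn": "move_arm", "kwargs": {"increments": [0,0,-0.003,0,0,0,0,0,-0.004,0,0,0,0,0,-0.004,0,0,0,0,0,-0.004,0,0,0,0,0,-0.004,0,0,0]}}

```text
t: 10.65
tool_pos: [0.6542, 0.1198, 0.2223]
ee_rot: [0.707, -0.707, 0.023, -0.022]
ft_force: [0.6, 1.7, -3.2]
finger_gap: 0.0203
```

Request:
{"fn": "move_arm", "kwargs": {"increments": [0,0,-0.004,0,0,0,0,0,-0.004,0,0,0,0,0,-0.004,0,0,0,0,0,-0.004,0,0,0,0,0,-0.003,0,0,0]}}

```text
t: 11.07
tool_pos: [0.653, 0.1, 0.2222]
ee_rot: [-0.707, 0.707, -0.023, 0.023]
ft_force: [-0.5, 2.0, -4.7]
finger_gap: 0.0202
```

Request:
{"fn": "move_arm", "kwargs": {"increments": [0,0,0,0,0,0,0,0,0,0,0,0,0,0,0,0,0,0,0,0,0,0,0,0,0,0,0,0,0,0]}}

```text
t: 11.48
tool_pos: [0.6531, 0.0995, 0.222]
ee_rot: [-0.706, 0.707, -0.023, 0.023]
ft_force: [0.6, -1.9, -4.1]
finger_gap: 0.0203
```

```bash
python3 - <<'E'
from h import *
s,f=grab('wrist','w8');print(s['t'],s['tool_pos'].round(4),s['ft_force'],s['finger_gap'],Rq(s['ee_rot']).as_matrix().round(3).tolist())
E
```

```text
11.4833 [0.6531 0.0995 0.222 ] [ 0.58197062 -1.85724867 -4.14171024] 0.020296632810863267 [[0.998, -0.001, 0.065], [-0.065, -0.002, 0.998], [-0.0, -1.0, -0.002]]
```

View pics/w8.png

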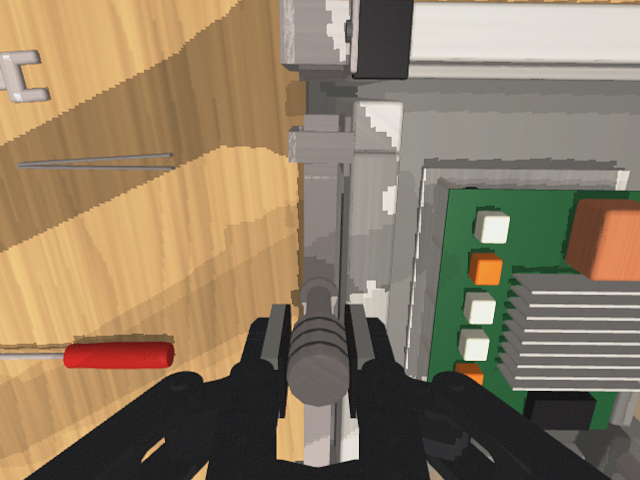

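The wrist image shows the nose at (325,115), clear of the keeper at (318,35). The bolt is drawn about 39 mm. Next I swing the gate about its hinge, turning the tool with it.

Request:
{"fn": "move_arm", "kwargs": {"increments": [-0.005,0,-0.0005,0,-1.11,0,-0.005,0,-0.0005,0,-1.11,0,-0.005,0,-0.0005,0,-1.11,0,-0.005,0,-0.0005,0,-1.11,0,-0.005,0,-0.0005,0,-1.11,0]}}

```text
t: 11.95
tool_pos: [0.6281, 0.0989, 0.2227]
ee_rot: [-0.707, 0.707, 0.013, -0.012]
ft_force: [2.8, -1.3, -4.8]
finger_gap: 0.0207
```

Request:
{"fn": "move_arm", "kwargs": {"increments": [-0.005,0,-0.0005,0,-1.11,0,-0.005,0,-0.0005,0,-1.11,0,-0.005,0,-0.0005,0,-1.11,0,-0.005,0,-0.0005,0,-1.11,0,-0.005,0,-0.0005,0,-1.11,0]}}

```text
t: 12.37
tool_pos: [0.6031, 0.095, 0.2226]
ee_rot: [0.706, -0.705, -0.047, 0.046]
ft_force: [2.9, -0.5, -4.5]
finger_gap: 0.0203
```

Request:
{"fn": "move_arm", "kwargs": {"increments": [-0.005,0,-0.0005,0,-1.11,0,-0.005,0,-0.0005,0,-1.11,0,-0.005,0,-0.0005,0,-1.11,0,-0.005,0,-0.0005,0,-1.11,0,-0.005,0,-0.0005,0,-1.11,0]}}

```text
t: 12.78
tool_pos: [0.5787, 0.0886, 0.2225]
ee_rot: [0.703, -0.702, -0.081, 0.081]
ft_force: [2.9, 0.8, -4.6]
finger_gap: 0.0201
```

Request:
{"fn": "move_arm", "kwargs": {"increments": [0,0,0,0,0,0,0,0,0,0,0,0,0,0,0,0,0,0,0,0,0,0,0,0,0,0,0,0,0,0]}}

```text
t: 13.2
tool_pos: [0.5792, 0.0886, 0.2223]
ee_rot: [0.703, -0.702, -0.08, 0.08]
ft_force: [2.2, 1.9, -3.1]
finger_gap: 0.0206
```

```bash
python3 - <<'E'
from h import *
s,f=grab('wrist','w9');print(s['t'],s['tool_pos'].round(4),s['ft_force'],s['finger_gap'],Rq(s['ee_rot']).as_matrix().round(3).tolist(),s['q'].round(2))
grab('side','s9');grab('scene','c9')
E
```

```text
13.2 [0.5792 0.0886 0.2223] [ 2.17427792  1.93687877 -3.14343105] 0.020555342819111824 [[0.974, -0.0, -0.225], [0.225, 0.001, 0.974], [-0.0, -1.0, 0.001]] [ 0.4   0.37 -0.75  1.74  0.27  1.15 -0.21]
```

View pics/w9.png

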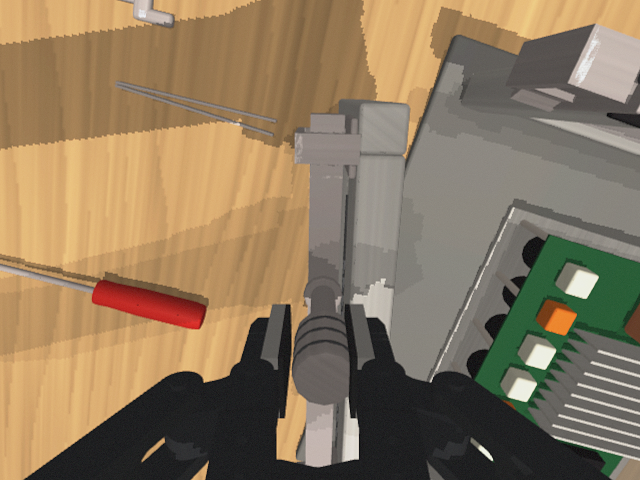

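View pics/s9.png

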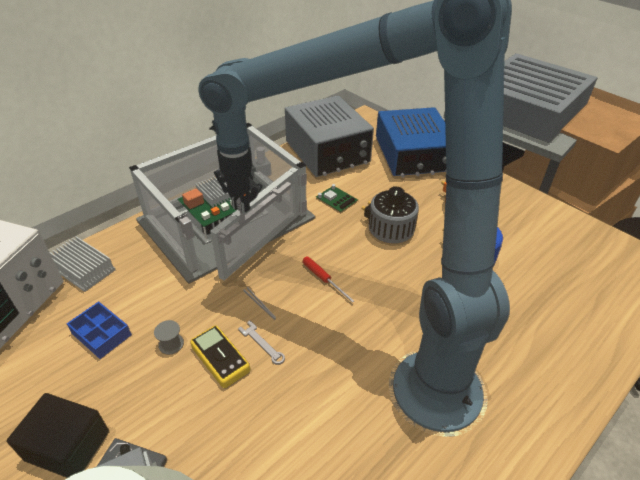

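View pics/c9.png

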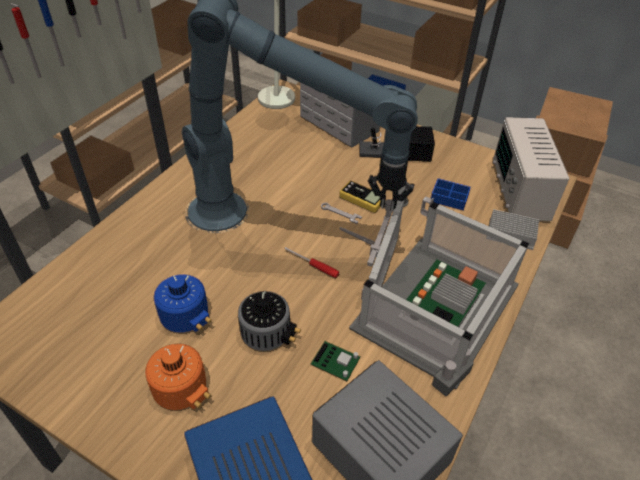

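The gate is ajar. The knob moved along a 75 mm chord at 257 mm radius, and the tool turned 16.7°, so the opening is about 0.29 rad. The bolt is still drawn, and the other things look unmoved in both views. I'll check that it is steady, then hand in.

```bash
python3 - <<'E'
from h import *
from plant import env
for n in('scene','side'):
    a=load(n+'0')[1]['img'];b=load(('c9' if n=='scene' else 's9'))[1]['img']
    boxes={'scene':{'meter':(335,178,52,34),'spool':(390,182,22,26),'driver':(283,246,60,34),'board':(308,340,55,40),'tray':(430,178,42,32)},'side':{'meter':(190,325,60,62),'spool':(152,318,32,38),'spanner':(238,318,50,48),'tweez':(240,284,40,38),'board':(316,184,44,28)}}[n]
    for k,(x,y,w,h) in boxes.items():
        A,B=[np.float32(cv2.cvtColor(i[y:y+h,x:x+w],cv2.COLOR_RGB2GRAY)) for i in(a,b)];print(n,k,np.round(cv2.phaseCorrelate(A,B),2))
s=env.read_state();print(s['t'],s['tool_pos'].round(4),np.abs(s['qd']).max(),s['ft_force'].round(2),s['finger_gap'])
env.job_done()
E
```

```text
Traceback (most recent call last):
ValueError: setting an array element with a sequence. The requested array has an inhomogeneous shape after 1 dimensions. The detected shape was (2,) + inhomogeneous part.
```

```bash
python3 - <<'E'
from h import *
from plant import env
for n in('scene','side'):
    a=load(n+'0')[1]['img'];b=load(('c9' if n=='scene' else 's9'))[1]['img']
    boxes={'scene':{'meter':(335,178,52,34),'spool':(390,182,22,26),'driver':(283,246,60,34),'board':(308,340,55,40),'tray':(430,178,42,32)},'side':{'meter':(190,325,60,62),'spool':(152,318,32,38),'spanner':(238,318,50,48),'tweez':(240,284,40,38),'board':(316,184,44,28)}}[n]
    for k,(x,y,w,h) in boxes.items():
        A,B=[np.float32(cv2.cvtColor(i[y:y+h,x:x+w],cv2.COLOR_RGB2GRAY)) for i in(a,b)];print(n,k,np.round(cv2.phaseCorrelate(A,B)[0],2))
s=env.read_state();print(s['t'],s['tool_pos'].round(4),np.abs(s['qd']).max(),s['ft_force'].round(2),s['finger_gap'])
env.job_done()
E
```

```text
scene meter [ 0.1  -0.03]
scene spool [0.46 0.06]
scene driver [ 0.05 -0.06]
scene board [-0.03 -0.04]
scene tray [0.55 0.04]
side meter [0.05 0.01]
side spool [-0.   -0.01]
side spanner [-0.08  0.23]
side tweez [ 0.5  -0.77]
side board [0.56 0.03]
13.35 [0.5791 0.0886 0.2223] 0.0021749397916805725 [ 2.5   2.45 -4.55] 0.020545106463322787
the job is handed in; nothing more can be done
```

I set the variac to its long mark, freed the bolt, and handed in at 13.35 s with the gripper still holding the gate ajar. No verdict is reported, so these are my own last checks:

- **Variac:** I turned the knob down 68°. Seen from above afterwards, the pointer read 118.7 to 119.2° against the long mark's 119.9°, about 0.02 rad off. I did not measure it again after that, but nothing touched it.
- **Bolt:** I lifted it about 9.7 mm, and the wrist carried its weight, about 3.6 N. I then drew it back about 39 mm. The wrist camera showed the nose clear of the keeper, and the wrist force readings during the draw stayed at about 5 N or less.
- **Gate:** It is ajar about 0.29 rad, about 100 mm at its free edge. That comes from the knob's 75 mm travel and the tool's 16.7° turn, not from a direct measurement of the gate. The arm was still, and the gripper was set to hold the knob at 60 N.
- **Other things on the bench:** The loose things I compared, in at least one of the two fixed views, had shifted by less than a pixel since the start.

The wrist camera placed the bolt's knob about 3.5 mm further from the robot than the two fixed cameras did. I followed the wrist camera, and the grasp was centred. The first run of the final check script stopped on an error before the hand-in, so I fixed it and ran it again.

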